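# Feel and sort the push switches

### The job

Press the cap of each of the three push switches, where it stands in the rack, until it clicks and stays in, pressing carefully: never with more than 18 newtons on a cap. Note which switch clicked hardest and which easiest; then stand the hardest one in the tray's left pocket and the easiest one in its right pocket, flat on the pocket floor, and leave the third in its nest. All caps stay in, the other things on the bench are left alone.

Things in the scene. Friction and masses are not known exactly. Their poses are not given: they have to be found in the camera images.
- rack: fixed wooden board 80 mm (its x) by 244 mm (its y), 10 mm thick, with three round nests in a row; origin under its centre, y to the left nest. In each nest stands one of three push switches that look alike: a round grey box 48 mm across, 40 mm tall, 0.3 kg, loose, grasped across the box. On its top, in the middle, a black cap 24 mm across stands in a collar 33 mm across; the cap's top is 57 to 62 mm above the nest floor while out (caps are screwed on to differing heights).
- nest_left (a point): centre of the floor of the rack's left nest (seen from the robot), 50 mm across, 5 mm deep; z up. Pressing a cap: the force rises over the first 1.5 mm to a peak and falls away; past about 4 mm the cap snaps in to 6 mm and stays (the click), leaving the presser free. Peaks of the three are about 3, 6 and 9 N; which switch has which changes each time and must be felt.
- nest_middle (a point): centre of the floor of the rack's middle nest (seen from the robot), 50 mm across, 5 mm deep; z up. The switch in it: see rack and nest_left.
- nest_right (a point): centre of the floor of the rack's right nest (seen from the robot), 50 mm across, 5 mm deep; z up. The switch in it: see rack and nest_left.
- tray: fixed wooden sorting tray, a board 84 mm (its x) by 160 mm (its y), 12 mm thick, with two round pockets side by side; origin under its centre, y to the left pocket as seen from the robot.
- pocket_left (a point): centre of the floor of the tray's left pocket (seen from the robot), 4 mm above the bench: 55 mm across, 8 mm deep.
- pocket_right (a point): centre of the floor of the tray's right pocket (seen from the robot), 4 mm above the bench: 55 mm across, 8 mm deep.
- bone_folder: bystander: cream bone folder, a flat blade 148 x 24 x 8 mm lying flat. Leave it alone.
- spring_clamp: bystander: small black spring clamp lying on its side, 103 x 39 x 16 mm. Leave it alone.
- thread_brown: bystander: brown thread spool standing upright, 40 mm across, 72 mm tall. Leave it alone.
- wax: bystander: round cake of beeswax, 48 mm across, 18 mm tall. Leave it alone.

How it is judged (in metres and radians):
On the way:
1. all three caps are pressed in, each switch still standing where it was (within 1 cm) (value of joint each of press_medium, press_hard, press_easy above 0.005 m and distance of each of switch_medium_mid, switch_hard_mid, switch_easy_mid from where it was at the start of the episode below 0.01 m), for 0.2 s.
At the end, for the whole second after the job is handed in: Hardest switch flat in the left pocket, easiest in the right (centre within 6 mm of the pocket's, upright, on its floor); the third upright within 1 cm of where it stood; all three caps in by more than 5 mm; all at rest (horizontal distance between switch_hard_mid and pocket_left below 0.006 m and z of switch_hard_mid in the frame of pocket_left below 0.024 m and angle between each of switch_hard_mid, switch_easy_mid, switch_medium_mid's own z axis and vertical below 0.1 rad and horizontal distance between switch_easy_mid and pocket_right below 0.006 m and z of switch_easy_mid in the frame of pocket_right below 0.024 m and distance of switch_medium_mid from where it was at the start of the episode below 0.01 m and height (world z) of switch_medium_mid below 0.029 m and value of joint each of press_medium, press_hard, press_easy above 0.005 m and linear speed of each of switch_medium, switch_hard, switch_easy below 0.02 m/s); the robot touches nothing.
It fails at once if a cap is pressed with more than 18 N (contact force between any of cap_medium_c0, cap_hard_c0, cap_easy_c0 and anything else above 18 N).
It fails at once if a switch is tipped over (angle between any of switch_medium_mid, switch_hard_mid, switch_easy_mid's own z axis and vertical above 0.8 rad).
It fails at once if a bystander is moved by more than 2 cm (distance of any of bone_folder, spring_clamp, thread_brown, wax from where it was at the start of the episode above 0.02 m).
It also fails if it takes over 72 s, if anything falls off the work surface, if the arm or the gripper's body presses on something with over 40 N, if the wrist force passes 120 N, or if a joint passes its speed limit or range.

### The arm

A 6-joint arm with a two-finger parallel gripper is mounted at the origin on a cart in front of the work surface, level with it; the furniture and walls round the work are solid. World frame = base frame: x ahead of the robot, y to its left, z up, the work surface at z = 0. Lengths are in mm, angles in rad, forces in N, time in s.
With the tool pointing down it reaches from about 275 to 750 mm from the base axis. Payload 10.2 kg.
Tool frame: the origin (TCP) lies midway between the tips of the shut fingers; the grasp point (between the pads) lies 19 mm behind it (ctrl.hold_point_z is the distance from the TCP to the grasp point, in mm); z points along the fingers, y is the direction in which the jaws open and shut (so a half turn about z gives the same grasp; the last joint's range is limited). The gripper opens to 85 mm and grips with 20 to 120 N. Pads are 22 mm wide; open, the fingers measure 114 mm over their backs; the gripper's body (76 mm by 85 mm) begins 54 mm behind the grasp point. The pads swing forward as they close: fully open they stand 13 mm farther back than shut.
Start: joints at [-1.508, 0.313, 1.498, -0, 1.331, -0.223], TCP at [147.998, -503.714, 231.294] pointing down, gripper open.
Joint ranges: [-2.94, 2.94], [-0.97, 2.17], [0.19, 2.56], [-1.23, 4.37], [0.02, 3.11], [-2.88, 2.88]. Speed limits (rad/s): [2.39, 2.39, 3.01, 3.14, 3.14, 3.14].

### API

Orientations are given as a unit quaternion [w, x, y, z].
In Python, from rig import ctrl, capture, get_calibration, ticket, search_frame, outline_of gives the robot as it stands. The module is installed in compiled form; this text tells all that it offers.
- The arm moves only by the tool servo_tool, never from a script. Its argument "motion" is a list of rows, each an object with "dr": the turn, a rotation vector about the tool's x, y, z in units of 10 degrees (1.0 is 10 degrees), a list of three; "delta_pos": the shift along the tool's x, y, z in units of 50 mm (1.0 is 50 mm), a list of three; "hand": the opening, from 0 (shut) to 1 (fully open). In form: [{"dr": [ax, ay, az], "delta_pos": [x, y, z], "hand": hand}, ...]. A call has 1 to 20 rows; each row shifts and turns the pose as measured when the row begins, along the tool's axes as they then stand; what a row does not reach is not made up. A row lasts 1/8 s, in which the tool goes at most 62.5 mm and 10.7 degrees, less where a joint would pass 70% of its speed; a pose out of reach is approached as far as the arm can. A call is refused whole if a number of a shift passes 1 or a number of a turn 1, either way. A call with a gripper value outside its range is refused whole. The fingers move at their own pace and stop on an object; "squeeze" is the grip in N (left out, the last holds). Time passes only in rows, so rows that do not move let the fingers close. It gives the time, the measured TCP pose, the force and the opening at its end, in the units of the state.
- ctrl.sense(): the state, without advancing time (a new reading comes with each control period).
- capture(name): name is "scene" or "top" or "wrist"; returns (picture, depth): 400x640x3 uint8, red, green, blue; 400x640 float32, mm along the optical axis (not along the pixel's ray), 0 where there is no reading.
- get_calibration(name): a dict with "camera_matrix" (3x3 intrinsics, pixels), "T" (4x4, takes a point from camera to world coordinates). Camera axes: x right, y down, z forward; pixel columns grow to the right and rows downward; lengths in mm; the calibration is good to about 2 mm. A picture is of the moment at which its call begins: read the wrist's pose just before it. get_calibration takes no time and is no camera call; for the wrist camera it gives the pose at the moment of the call.
- ticket.finish_job(): hands the job in, once; it reports no verdict.
Trained networks look in the newest picture that a camera, given by its name, has taken for a name from the list of things; names that differ only in an ending like _2 or _b are one class to them, and where a whole thing is asked for, a point or a joint stands for the part that bears it (a point fixed in the world has none). Each returns a list of dicts, best first, with "score" (0 to 1); they miss things now and then, are a little off and sometimes report something else, mostly with a low value. They report only what shows in the picture. A call takes as long as a camera call.
- search_frame(camera, label): "bbox" ([left, top, right, bottom] in pixels, round what is visible of it).
- outline_of(camera, label): "pixels" (400x640 bool, what is visible of it) and "bbox" ([left, top, right, bottom] in pixels, round what is visible of it).
The state is a dict: "time_s": time; "joints": joint angles; "dq": joint speeds; "tau": joint torques, N m; "eef_pos": TCP position; "ee_rot": TCP orientation; "force": force on the tool from outside, world axes, zero at the start; "wrist_torque": the same for the moment, N m; "grip_width": opening from 0.0 (shut) to 1.0 (fully open).
Only numpy, scipy, OpenCV 4.12 (cv2) and the standard library are available. Lean on these libraries where they do the work, as an engineer would, in place of code of your own. Each camera call takes 0.05 s, during which the arm holds its last target.

## Working session

There is one attempt and no reset: what is moved stays moved. The work goes in short steps, Python scripts to look and compute and a tool call to move; the robot and the scene stay as the last step left them, time stands still between calls to the robot, and variables do not carry over. Pictures are saved under pics/ and viewed, and the job is handed in when it is done.

Besides the shell and the picture viewer there is one more tool, called after "Call:" as name(argument=value, ...) on one line, values as JSON. servo_tool: Moves the arm, as the interface text tells. Its arguments: {"type":"object","properties":{"motion":{"type":"array"},"squeeze":{"type":"number"}},"required":["motion"]}

```bash
mkdir -p pics
cat > h.py <<'E'
import numpy as np, cv2
from rig import ctrl, capture, get_calibration, ticket, search_frame, outline_of
def save(n,im): cv2.imwrite('pics/'+n,cv2.cvtColor(im,cv2.COLOR_RGB2BGR))
def world(cam,dep):
    c=get_calibration(cam);K=np.array(c['camera_matrix']);T=np.array(c['T'])
    v,u=np.indices(dep.shape)
    P=np.stack([(u-K[0,2])/K[0,0]*dep,(v-K[1,2])/K[1,1]*dep,dep],-1)
    return P@T[:3,:3].T+T[:3,3]
E
python3 - <<'E'
from h import *
s=ctrl.sense();print(s)
print(ctrl.hold_point_z)
for n in ('top','scene'):
    im,d=capture(n);save(n+'0.png',im);np.save(n+'0.npy',d);W=world(n,d);np.save(n+'W.npy',W)
    c=get_calibration(n);print(n,np.round(c['camera_matrix'],1).tolist(),np.round(c['T'],3).tolist())
E
```

```text
{'time_s': 0.0, 'joints': array([-1.50837791e+00,  3.13473506e-01,  1.49840699e+00, -7.30134098e-06,
        1.33100446e+00, -2.23410143e-01]), 'dq': array([ 0.00033224,  0.00075113, -0.00055691, -0.00087801,  0.0029051 ,
       -0.0004876 ]), 'tau': array([-1.09347482e-03, -4.12267041e+01, -2.59743369e+01, -2.38624161e-04,
        4.24848768e-03, -1.62805287e-05]), 'eef_pos': array([ 147.99073087, -503.45313661,  230.73437579]), 'ee_rot': array([-6.44345910e-04,  9.89804794e-01,  1.42429114e-01,  4.84223255e-05]), 'force': array([ 0.69589933, -0.24473117,  0.77816563]), 'wrist_torque': array([ 0.00823607,  0.00412408, -0.01813798]), 'grip_width': 0.9998831488788879}
18.700000000000003
top [[368.3, 0.0, 319.6], [0.0, 368.3, 199.4], [0.0, 0.0, 1.0]] [[-0.02, -0.98, 0.196, 388.074], [-1.0, 0.018, -0.01, -94.671], [0.006, -0.196, -0.981, 927.661], [0.0, 0.0, 0.0, 1.0]]
scene [[394.8, 0.0, 315.8], [0.0, 394.8, 199.6], [0.0, 0.0, 1.0]] [[-0.847, -0.376, 0.375, 209.365], [-0.531, 0.571, -0.626, 521.117], [0.021, -0.729, -0.684, 699.454], [0.0, 0.0, 0.0, 1.0]]
```

View pics/top0.png

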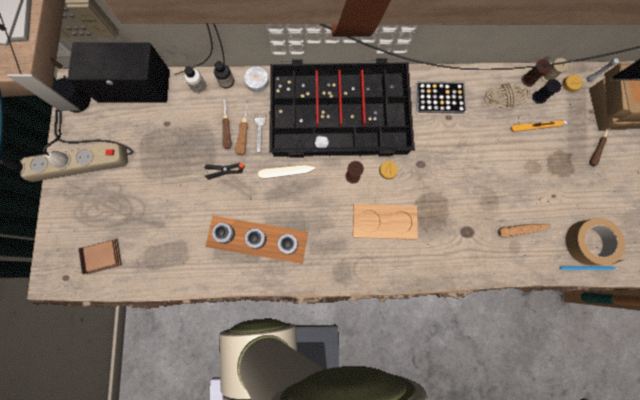

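View pics/scene0.png

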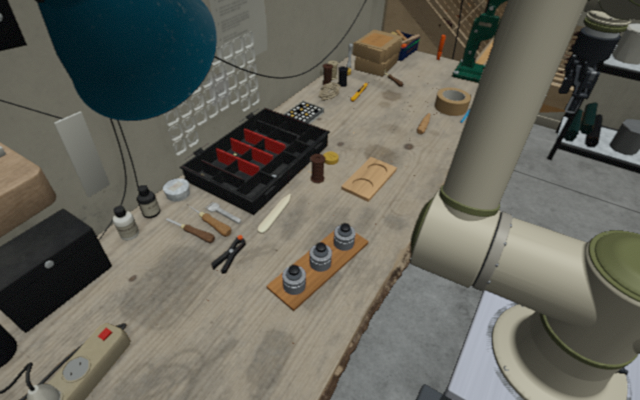

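Run:
```python
from h import *
W=np.load('topW.npy');im=cv2.imread('pics/top0.png')
for (u,v) in [(222,232),(255,238),(287,243),(371,220),(400,220),(385,221),(325,245),(355,172),(389,170)]:
    print((u,v),W[v,u].round(1))
for n in ('rack','tray','wax','thread_brown','bone_folder','spring_clamp'):
    pass
def reg(u0,u1,v0,v1,z0,z1):
    P=W[v0:v1,u0:u1].reshape(-1,3);m=(P[:,2]>z0)&(P[:,2]<z1);return P[m]
for c in [(222,232),(255,238),(287,243)]:
    P=reg(c[0]-18,c[0]+18,c[1]-18,c[1]+18,40,90)
    print(len(P),P.mean(0).round(1),P.min(0).round(1),P.max(0).round(1))
for r,(z0,z1) in {(195,320,205,275):(7,14),(340,430,195,250):(9.,16)}.items():
    P=reg(*r,z0,z1)[:,:2].astype(np.float32); print(len(P),cv2.minAreaRect(P))
cv2.imwrite('pics/crop0.png',cv2.resize(im[180:290,190:440],None,fx=3.2,fy=3.2,interpolation=cv2.INTER_CUBIC))
```

```text
(222, 232) [486.8 126.7  64.9]
(255, 238) [470.9  48.7  68.3]
(287, 243) [458.2 -25.4  64.3]
(371, 220) [ 516.7 -232.9    6.2]
(400, 220) [ 515.7 -306.9    3. ]
(385, 221) [ 512.5 -266.8   13. ]
(325, 245) [ 456.5 -115.4    1.5]
(355, 172) [ 624.8 -190.    71.4]
(389, 170) [ 643.5 -283.5   17.3]
308 [488.1 131.4  50.8] [465.2 110.1  40.1] [511.1 155.7  68. ]
310 [473.3  53.4  51. ] [451.8  31.1  40.5] [497.6  76.8  69.2]
310 [458.3 -24.3  50.7] [436.2 -47.4  40.1] [481.4   0.   68.8]
2027 ((474.27923583984375, 55.13124084472656), (244.45323181152344, 80.00830841064453), 79.19143676757812)
1332 ((512.919189453125, -266.2806396484375), (159.4918670654297, 84.24176788330078), 87.05384063720703)
```

View pics/crop0.png

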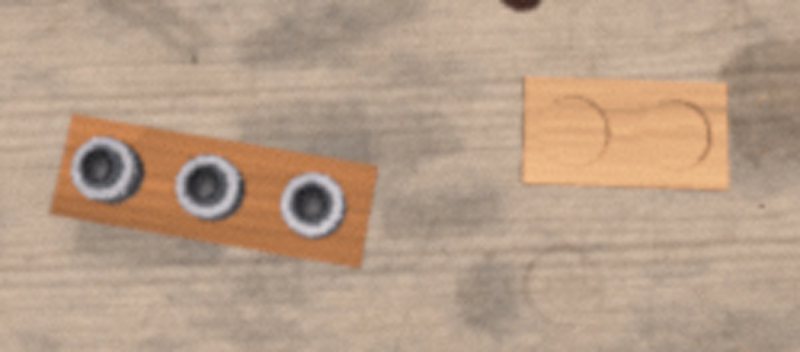

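Call:
servo_tool(motion=[{"dr":[0,0,-0.9],"delta_pos":[0,0,0],"hand":0},{"dr":[0,0,-0.9],"delta_pos":[0,0,0],"hand":0},{"dr":[0,0,-0.9],"delta_pos":[0,0,0],"hand":0},{"dr":[0,0,-0.9],"delta_pos":[0,0,0],"hand":0},{"dr":[0,0,-0.9],"delta_pos":[0,0,0],"hand":0},{"dr":[0,0,-0.9],"delta_pos":[0,0,0],"hand":0},{"dr":[0,0,-0.9],"delta_pos":[0,0,0],"hand":0},{"dr":[0,0,0],"delta_pos":[0,0,0],"hand":0}], squeeze=30)

```text
time_s: 1.1
eef_pos: [147.9, -502.1, 228.0]
ee_rot: [-0.003, 0.758, 0.652, 0.002]
force: [-0.2, -0.2, 1.6]
grip_width: -0.001
```

```bash
cat >> h.py <<'E'
from scipy.spatial.transform import Rotation as R
def pose():
    s=ctrl.sense();q=s['ee_rot'];return s,np.array(s['eef_pos']),R.from_quat([q[1],q[2],q[3],q[0]])
def togo(p,yawy=None):
    """shift in tool units to world point p, turn (rotvec units of 10deg) to tool-down with tool y at yawy deg"""
    s,x,r=pose();d=r.inv().apply(np.array(p)-x)/50
    out=[s['time_s'],x.round(1),'d',d.round(3)]
    if yawy is not None:
        a=np.radians(yawy);y=np.array([np.cos(a),np.sin(a),0]);z=np.array([0,0,-1.]);X=np.cross(y,z)
        t=R.from_matrix(np.stack([X,y,z],1));out+=['dr',(np.degrees((r.inv()*t).as_rotvec())/10).round(3)]
    print(*out,'F',s['force'].round(2),'w',round(s['grip_width'],3))
E
python3 -c "
from h import *
togo([473.5,53.5,200],-10.8)"
```

```text
1.1 [ 147.9 -502.1  228. ] d [11.961  4.765  0.641] dr [-0.01  -0.043  0.214] F [-0.16 -0.2   1.57] w -0.001
```

Call:
servo_tool(motion=[{"dr":[0,0,0.2],"delta_pos":[0.9,0.36,0.02],"hand":0},{"dr":[0,0,0],"delta_pos":[0.92,0.37,0.02],"hand":0},{"dr":[0,0,0],"delta_pos":[0.92,0.37,0.02],"hand":0},{"dr":[0,0,0],"delta_pos":[0.92,0.37,0.02],"hand":0},{"dr":[0,0,0],"delta_pos":[0.92,0.37,0.02],"hand":0},{"dr":[0,0,0],"delta_pos":[0.92,0.37,0.02],"hand":0},{"dr":[0,0,0],"delta_pos":[0.92,0.37,0.02],"hand":0},{"dr":[0,0,0],"delta_pos":[0.92,0.37,0.02],"hand":0},{"dr":[0,0,0],"delta_pos":[0.92,0.37,0.02],"hand":0},{"dr":[0,0,0],"delta_pos":[0.92,0.37,0.02],"hand":0},{"dr":[0,0,0],"delta_pos":[0.92,0.37,0.02],"hand":0},{"dr":[0,0,0],"delta_pos":[0.92,0.37,0.02],"hand":0},{"dr":[0,0,0],"delta_pos":[0.5,0.2,0],"hand":0},{"dr":[0,0,0],"delta_pos":[0,0,0],"hand":0}])

```text
time_s: 2.85
eef_pos: [502.5, 31.1, 218.4]
ee_rot: [-0.003, 0.788, 0.616, 0.002]
force: [-0.1, -0.4, -0.1]
grip_width: -0.004
```

Run:
```python
from h import *
togo([473.5,53.5,200],-10.8)
c=get_calibration('wrist');im,d=capture('wrist');save('w1.png',im);W=world('wrist',d);np.save('w1W.npy',W)
print(np.round(c['T'],3).tolist(),np.round(c['camera_matrix'],1).tolist())
```

```text
2.85 [502.5  31.1 218.4] d [ 0.291 -0.671  0.371] dr [-0.009 -0.044 -0.313] F [-0.15 -0.38 -0.14] w -0.004
[[0.971, -0.232, -0.064, 517.759], [-0.241, -0.937, -0.252, 94.978], [-0.002, 0.26, -0.966, 361.737], [0.0, 0.0, 0.0, 1.0]] [[285.1, 0.0, 319.8], [0.0, 285.1, 202.1], [0.0, 0.0, 1.0]]
```

View pics/w1.png

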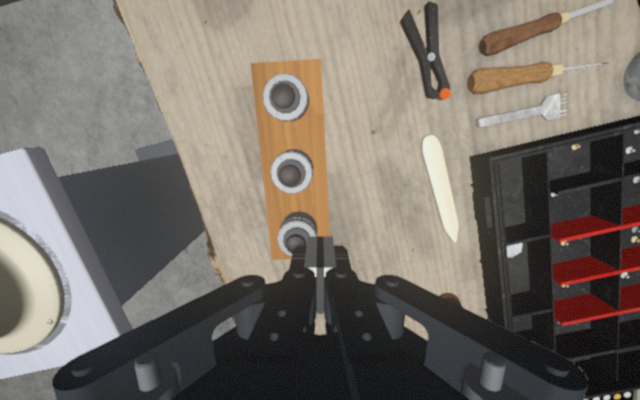

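```bash
cat > meas.py <<'E'
from h import *
def fit(W,approx,rad=30):
    P=W.reshape(-1,3);m=(np.hypot(P[:,0]-approx[0],P[:,1]-approx[1])<rad)
    for (z0,z1,nm) in [(55,75,'cap'),(41,75,'top')]:
        q=P[m&(P[:,2]>z0)&(P[:,2]<z1)]
        if len(q)<5: print(nm,len(q));continue
        c,r=cv2.minEnclosingCircle(q[:,:2].astype(np.float32))
        print(nm,len(q),np.round(c,1),round(r,1),'z med/90%',np.percentile(q[:,2],[50,90,98]).round(1))
E
python3 - <<'E'
from meas import *
W=np.load('w1W.npy');Wt=np.load('topW.npy')
for a in [(488.5,131),(473.5,53.5),(458.5,-24)]:
    print(a);fit(W,a);print('top');fit(Wt,a)
P=W.reshape(-1,3);m=(abs(P[:,0]-474)<80)&(P[:,1]>-60)&(P[:,1]<200)
q=P[m]
m2=(q[:,2]>6)&(q[:,2]<14);print(cv2.minAreaRect(q[m2][:,:2].astype(np.float32)),np.median(q[m2][:,2]))
m3=abs(q[:,2])<5;print(np.median(q[m3][:,2]))
E
```

```text
(488.5, 131)
cap 465 [487.7 130.5] 11.8 z med/90% [64.2 65.4 66.1]
top 1696 [488.1 130.6] 24.0 z med/90% [46.9 64.5 65.6]
top
cap 80 [488.8 133.2] 11.5 z med/90% [64.  66.3 67.3]
top 307 [489.1 133.2] 23.9 z med/90% [47.1 64.5 66.6]
(473.5, 53.5)
cap 384 [472.9  52.1] 11.9 z med/90% [65.7 66.8 67.6]
top 1393 [472.9  52.2] 23.9 z med/90% [46.6 66.  67.1]
top
cap 79 [474.3  54.8] 11.6 z med/90% [65.3 67.2 68.4]
top 309 [474.   54.9] 23.9 z med/90% [47.  65.9 67.3]
(458.5, -24)
cap 240 [458.1 -25.8] 11.5 z med/90% [63.4 64.7 65.2]
top 880 [457.9 -26. ] 23.8 z med/90% [47.8 63.9 64.9]
top
cap 80 [459.3 -23.8] 11.5 z med/90% [63.4 65.5 65.8]
top 307 [459.  -23.4] 23.6 z med/90% [47.3 63.9 65.7]
((472.84344482421875, 52.65745544433594), (243.30348205566406, 80.10289764404297), 79.27710723876953) 10.358383843916158
0.3711031888589673
```

```bash
python3 -c "
from h import *
togo([488.4,131.9,75],-10.8)"
```

```text
2.9 [502.1  30.4 218.4] d [ 1.882 -0.751  2.884] dr [-0.01  -0.043 -0.316] F [-0.13 -0.15 -0.09] w -0.004
```

Call:
servo_tool(motion=[{"dr":[0,-0.04,-0.31],"delta_pos":[0.6,-0.24,0.5],"hand":0},{"dr":[0,0,0],"delta_pos":[0.6,-0.24,0.6],"hand":0},{"dr":[0,0,0],"delta_pos":[0.6,-0.24,0.8],"hand":0},{"dr":[0,0,0],"delta_pos":[0.2,-0.1,0.7],"hand":0},{"dr":[0,0,0],"delta_pos":[0,0,0],"hand":0}])

```text
time_s: 3.52
eef_pos: [481.2, 134.3, 86.4]
ee_rot: [0.0, 0.775, 0.632, -0.0]
force: [0.4, -1.2, 0.7]
grip_width: 0.003
```

```bash
python3 -c "
from h import *
togo([488.4,131.9,70],-10.8)"
```

```text
3.525 [481.2 134.3  86.4] d [-0.017  0.151  0.327] dr [ 0.001  0.005 -0.085] F [ 0.36 -1.15  0.7 ] w 0.003
```

Call:
servo_tool(motion=[{"dr":[0,0,-0.08],"delta_pos":[-0.02,0.15,0.1],"hand":0},{"dr":[0,0,0],"delta_pos":[0,0.02,0.15],"hand":0},{"dr":[0,0,0],"delta_pos":[0,0,0.02],"hand":0},{"dr":[0,0,0],"delta_pos":[0,0,0],"hand":0}])

```text
time_s: 4.03
eef_pos: [492.5, 128.8, 75.8]
ee_rot: [0.002, 0.772, 0.636, 0.002]
force: [0.2, -0.5, 0.9]
grip_width: 0.001
```

```bash
python3 -c "
from h import *
togo([488.4,131.9,66],-10.8)"
```

```text
4.025 [492.5 128.8  75.8] d [ 0.046 -0.093  0.196] dr [ 0.036 -0.001 -0.026] F [ 0.22 -0.54  0.89] w 0.001
```

Call:
servo_tool(motion=[{"dr":[0.03,0,0],"delta_pos":[0.04,-0.08,0.1],"hand":0},{"dr":[0,0,0],"delta_pos":[0,0,0],"hand":0},{"dr":[0,0,0],"delta_pos":[0,0,0],"hand":0}])

```text
time_s: 4.4
eef_pos: [488.7, 131.8, 70.9]
ee_rot: [0.0, 0.772, 0.636, 0.001]
force: [0.5, 0.2, 1.2]
grip_width: 0.002
```

```bash
python3 -c "
from h import *
togo([488.4,131.9,66],-10.8)"
```

```text
4.4 [488.7 131.8  70.9] d [ 0.001 -0.007  0.098] dr [ 0.007 -0.002 -0.025] F [0.5  0.16 1.19] w 0.002
```

Call:
servo_tool(motion=[{"dr":[0,0,-0.02],"delta_pos":[0,-0.006,0.05],"hand":0},{"dr":[0,0,0],"delta_pos":[0,0,0.02],"hand":0}])

```text
time_s: 4.65
eef_pos: [488.4, 131.9, 67.3]
ee_rot: [0.0, 0.771, 0.637, 0.001]
force: [-0.1, -0.6, -0.6]
grip_width: 0.003
```

Call:
servo_tool(motion=[{"dr":[0,0,0],"delta_pos":[0,0,0.015],"hand":0}])

```text
time_s: 4.78
eef_pos: [488.5, 131.9, 66.5]
ee_rot: [0.0, 0.771, 0.637, 0.001]
force: [-0.2, -1.2, -0.5]
grip_width: -0.002
```

Call:
servo_tool(motion=[{"dr":[0,0,0],"delta_pos":[0,0,0.015],"hand":0}])

```text
time_s: 4.9
eef_pos: [488.5, 131.9, 65.6]
ee_rot: [0.0, 0.771, 0.637, 0.001]
force: [-0.8, -0.3, -0.5]
grip_width: -0.003
```

Call:
servo_tool(motion=[{"dr":[0,0,0],"delta_pos":[0,0,0.012],"hand":0}])

```text
time_s: 5.03
eef_pos: [488.5, 131.9, 65.0]
ee_rot: [0.0, 0.771, 0.637, 0.001]
force: [-0.3, 0.5, 0.1]
grip_width: 0.003
```

Call:
servo_tool(motion=[{"dr":[0,0,0],"delta_pos":[0,0,0.012],"hand":0}])

```text
time_s: 5.15
eef_pos: [488.5, 131.9, 64.4]
ee_rot: [0.001, 0.771, 0.637, 0.001]
force: [-0.2, -0.6, 1.3]
grip_width: -0.005
```

Call:
servo_tool(motion=[{"dr":[0,0,0],"delta_pos":[0,0,0.012],"hand":0}])

```text
time_s: 5.28
eef_pos: [488.5, 131.9, 63.9]
ee_rot: [0.001, 0.771, 0.637, 0.001]
force: [-1.1, -0.4, 2.0]
grip_width: -0.0
```

Call:
servo_tool(motion=[{"dr":[0,0,0],"delta_pos":[0,0,0.012],"hand":0}])

```text
time_s: 5.4
eef_pos: [488.6, 131.9, 63.4]
ee_rot: [0.001, 0.771, 0.637, 0.001]
force: [-1.6, -0.3, 3.0]
grip_width: -0.001
```

Call:
servo_tool(motion=[{"dr":[0,0,0],"delta_pos":[0,0,0.012],"hand":0}])

```text
time_s: 5.52
eef_pos: [488.6, 131.9, 62.9]
ee_rot: [0.001, 0.771, 0.637, 0.001]
force: [-1.1, -0.1, 2.3]
grip_width: -0.003
```

Call:
servo_tool(motion=[{"dr":[0,0,0],"delta_pos":[0,0,0.012],"hand":0}])

```text
time_s: 5.65
eef_pos: [488.5, 131.9, 62.3]
ee_rot: [0.001, 0.771, 0.637, 0.001]
force: [-0.3, -0.6, 2.0]
grip_width: -0.001
```

Call:
servo_tool(motion=[{"dr":[0,0,0],"delta_pos":[0,0,0.012],"hand":0}])

```text
time_s: 5.78
eef_pos: [488.5, 131.9, 61.6]
ee_rot: [0.001, 0.771, 0.637, 0.001]
force: [-0.9, -0.1, 0.0]
grip_width: -0.003
```

Call:
servo_tool(motion=[{"dr":[0,0,0],"delta_pos":[0,0,0.012],"hand":0}])

```text
time_s: 5.9
eef_pos: [488.5, 131.9, 60.8]
ee_rot: [0.001, 0.771, 0.637, 0.001]
force: [0.2, 0.1, -0.8]
grip_width: -0.001
```

Call:
servo_tool(motion=[{"dr":[0,0,0],"delta_pos":[0,0,0.012],"hand":0}])

```text
time_s: 6.02
eef_pos: [488.5, 131.9, 60.0]
ee_rot: [0.001, 0.771, 0.637, 0.001]
force: [-0.0, -0.0, 0.1]
grip_width: 0.001
```

Call:
servo_tool(motion=[{"dr":[0,0,0],"delta_pos":[0,0,0.012],"hand":0}])

```text
time_s: 6.15
eef_pos: [488.5, 131.9, 59.3]
ee_rot: [0.001, 0.771, 0.637, 0.001]
force: [0.0, 0.4, 0.4]
grip_width: 0.003
```

Call:
servo_tool(motion=[{"dr":[0,0,0],"delta_pos":[0,0,0.012],"hand":0}])

```text
time_s: 6.28
eef_pos: [488.6, 131.9, 59.0]
ee_rot: [0.001, 0.771, 0.637, 0.001]
force: [-3.8, -0.5, 9.0]
grip_width: -0.004
```

Call:
servo_tool(motion=[{"dr":[0,0,0],"delta_pos":[0,0,-0.2],"hand":0},{"dr":[0,0,0],"delta_pos":[0,0,-0.2],"hand":0},{"dr":[0,0,0],"delta_pos":[-0.6,0,0],"hand":0},{"dr":[0,0,0],"delta_pos":[-0.6,0,0],"hand":0},{"dr":[0,0,0],"delta_pos":[-0.2,0,0],"hand":0},{"dr":[0,0,0],"delta_pos":[0,0,0],"hand":0}])

```text
time_s: 7.02
eef_pos: [476.2, 61.9, 82.7]
ee_rot: [0.002, 0.77, 0.638, 0.002]
force: [0.2, 0.3, 0.1]
grip_width: 0.0
```

```bash
python3 -c "
from h import *
togo([473.4,53.5,69],-10.8)"
```

```text
7.025 [476.2  61.9  82.7] d [-0.176 -0.025  0.273] dr [ 0.032 -0.005  0.001] F [0.22 0.31 0.11] w 0.0
```

Call:
servo_tool(motion=[{"dr":[0.03,0,0],"delta_pos":[-0.16,-0.02,0.1],"hand":0},{"dr":[0,0,0],"delta_pos":[0,0,0.08],"hand":0},{"dr":[0,0,0],"delta_pos":[0,0,0],"hand":0}])

```text
time_s: 7.4
eef_pos: [473.7, 55.2, 72.9]
ee_rot: [-0.001, 0.77, 0.638, 0.0]
force: [-0.3, -0.4, 1.1]
grip_width: 0.002
```

```bash
python3 -c "
from h import *
togo([473.4,53.5,69],-10.8)"
```

```text
7.4 [473.7  55.2  72.9] d [-0.035  0.     0.079] dr [-0.002 -0.007  0.01 ] F [-0.28 -0.4   1.08] w 0.002
```

Call:
servo_tool(motion=[{"dr":[0,0,0],"delta_pos":[-0.035,0,0.05],"hand":0},{"dr":[0,0,0],"delta_pos":[0,0,0.015],"hand":0}])

```text
time_s: 7.65
eef_pos: [473.4, 53.8, 69.4]
ee_rot: [-0.001, 0.77, 0.638, 0.0]
force: [0.2, -0.5, -0.1]
grip_width: -0.001
```

Call:
servo_tool(motion=[{"dr":[0,0,0],"delta_pos":[0,0,0.012],"hand":0}])

```text
time_s: 7.78
eef_pos: [473.4, 53.8, 68.8]
ee_rot: [-0.001, 0.77, 0.638, 0.0]
force: [0.3, 0.1, -1.2]
grip_width: -0.0
```

Call:
servo_tool(motion=[{"dr":[0,0,0],"delta_pos":[0,0,0.012],"hand":0}])

```text
time_s: 7.9
eef_pos: [473.5, 53.8, 68.2]
ee_rot: [-0.001, 0.77, 0.638, 0.0]
force: [-0.6, -0.5, 0.4]
grip_width: 0.003
```

Call:
servo_tool(motion=[{"dr":[0,0,0],"delta_pos":[0,0,0.012],"hand":0}])

```text
time_s: 8.02
eef_pos: [473.5, 53.9, 67.6]
ee_rot: [-0.0, 0.77, 0.638, 0.0]
force: [0.3, 0.1, -0.4]
grip_width: 0.002
```

Call:
servo_tool(motion=[{"dr":[0,0,0],"delta_pos":[0,0,0.012],"hand":0}])

```text
time_s: 8.15
eef_pos: [473.5, 53.8, 67.0]
ee_rot: [-0.0, 0.77, 0.638, 0.0]
force: [-0.9, 0.3, 0.2]
grip_width: 0.004
```

Call:
servo_tool(motion=[{"dr":[0,0,0],"delta_pos":[0,0,0.012],"hand":0}])

```text
time_s: 8.28
eef_pos: [473.6, 53.8, 66.4]
ee_rot: [-0.0, 0.77, 0.638, 0.001]
force: [-0.4, 0.3, -1.1]
grip_width: 0.003
```

Call:
servo_tool(motion=[{"dr":[0,0,0],"delta_pos":[0,0,0.012],"hand":0}])

```text
time_s: 8.4
eef_pos: [473.5, 53.8, 65.8]
ee_rot: [-0.0, 0.77, 0.638, 0.0]
force: [-1.7, -0.7, 2.7]
grip_width: 0.003
```

Call:
servo_tool(motion=[{"dr":[0,0,0],"delta_pos":[0,0,0.012],"hand":0}])

```text
time_s: 8.52
eef_pos: [473.6, 53.8, 65.4]
ee_rot: [-0.0, 0.77, 0.638, 0.001]
force: [-1.7, 0.5, 4.1]
grip_width: -0.001
```

Call:
servo_tool(motion=[{"dr":[0,0,0],"delta_pos":[0,0,0.012],"hand":0}])

```text
time_s: 8.65
eef_pos: [473.6, 53.8, 65.0]
ee_rot: [-0.0, 0.77, 0.638, 0.001]
force: [-2.1, -0.1, 5.4]
grip_width: 0.001
```

Call:
servo_tool(motion=[{"dr":[0,0,0],"delta_pos":[0,0,0.012],"hand":0}])

```text
time_s: 8.78
eef_pos: [473.6, 53.8, 64.6]
ee_rot: [-0.0, 0.77, 0.638, 0.001]
force: [-2.2, -0.1, 6.4]
grip_width: -0.003
```

Call:
servo_tool(motion=[{"dr":[0,0,0],"delta_pos":[0,0,0.012],"hand":0}])

```text
time_s: 8.9
eef_pos: [473.6, 53.9, 64.2]
ee_rot: [-0.0, 0.77, 0.638, 0.001]
force: [-2.4, 0.7, 5.0]
grip_width: 0.002
```

Call:
servo_tool(motion=[{"dr":[0,0,0],"delta_pos":[0,0,0.012],"hand":0}])

```text
time_s: 9.02
eef_pos: [473.6, 53.9, 63.8]
ee_rot: [-0.0, 0.77, 0.639, 0.001]
force: [-1.8, 0.0, 5.0]
grip_width: -0.003
```

Call:
servo_tool(motion=[{"dr":[0,0,0],"delta_pos":[0,0,0.012],"hand":0}])

```text
time_s: 9.15
eef_pos: [473.6, 53.8, 63.2]
ee_rot: [-0.0, 0.77, 0.639, 0.001]
force: [-0.9, -0.0, 2.8]
grip_width: -0.0
```

Call:
servo_tool(motion=[{"dr":[0,0,0],"delta_pos":[0,0,0.012],"hand":0}])

```text
time_s: 9.28
eef_pos: [473.6, 53.8, 62.4]
ee_rot: [-0.0, 0.77, 0.638, 0.001]
force: [-0.2, -0.1, 0.4]
grip_width: -0.004
```

Call:
servo_tool(motion=[{"dr":[0,0,0],"delta_pos":[0,0,0.012],"hand":0}])

```text
time_s: 9.4
eef_pos: [473.6, 53.8, 61.6]
ee_rot: [-0.0, 0.77, 0.638, 0.001]
force: [-0.4, -0.9, 0.1]
grip_width: 0.003
```

Call:
servo_tool(motion=[{"dr":[0,0,0],"delta_pos":[0,0,0.01],"hand":0}])

```text
time_s: 9.52
eef_pos: [473.5, 53.8, 60.9]
ee_rot: [-0.0, 0.77, 0.638, 0.001]
force: [0.3, -0.3, 0.9]
grip_width: 0.004
```

Call:
servo_tool(motion=[{"dr":[0,0,0],"delta_pos":[0,0,-0.2],"hand":0},{"dr":[0,0,0],"delta_pos":[0,0,-0.16],"hand":0},{"dr":[0,0,0],"delta_pos":[-0.6,0,0],"hand":0},{"dr":[0,0,0],"delta_pos":[-0.6,0,0],"hand":0},{"dr":[0,0,0],"delta_pos":[-0.34,0,0],"hand":0},{"dr":[0,0,0],"delta_pos":[0,0,0],"hand":0},{"dr":[0,0,0],"delta_pos":[0,0,0],"hand":0}])

```text
time_s: 10.4
eef_pos: [460.2, -23.4, 83.0]
ee_rot: [0.001, 0.769, 0.639, 0.002]
force: [-0.8, 0.7, -0.2]
grip_width: -0.003
```

```bash
python3 -c "
from h import *
togo([458.5,-24.7,67],-10.8)"
```

```text
10.4 [460.2 -23.4  83. ] d [-0.031 -0.03   0.32 ] dr [ 0.027 -0.005  0.021] F [-0.81  0.66 -0.2 ] w -0.003
```

Call:
servo_tool(motion=[{"dr":[0.025,0,0.02],"delta_pos":[-0.03,-0.03,0.14],"hand":0},{"dr":[0,0,0],"delta_pos":[0,0,0.1],"hand":0},{"dr":[0,0,0],"delta_pos":[0,0,0],"hand":0}])

```text
time_s: 10.78
eef_pos: [458.3, -23.3, 70.0]
ee_rot: [-0.001, 0.77, 0.638, 0.0]
force: [-0.2, 0.3, 0.1]
grip_width: -0.002
```

```bash
python3 -c "
from h import *
togo([458.5,-24.7,67],-10.8)"
```

```text
10.775 [458.3 -23.3  70. ] d [-0.026  0.008  0.061] dr [-0.003 -0.006  0.011] F [-0.15  0.35  0.1 ] w -0.002
```

Call:
servo_tool(motion=[{"dr":[0,0,0],"delta_pos":[-0.025,0.005,0.04],"hand":0},{"dr":[0,0,0],"delta_pos":[0,0,0.015],"hand":0},{"dr":[0,0,0],"delta_pos":[0,0,0.015],"hand":0}])

```text
time_s: 11.15
eef_pos: [458.5, -24.5, 66.3]
ee_rot: [-0.001, 0.77, 0.638, 0.0]
force: [-0.2, 0.3, -0.4]
grip_width: -0.0
```

Call:
servo_tool(motion=[{"dr":[0,0,0],"delta_pos":[0,0,0.012],"hand":0}])

```text
time_s: 11.28
eef_pos: [458.5, -24.6, 65.7]
ee_rot: [-0.0, 0.77, 0.638, 0.0]
force: [0.7, -0.4, -1.0]
grip_width: 0.0
```

Call:
servo_tool(motion=[{"dr":[0,0,0],"delta_pos":[0,0,0.012],"hand":0}])

```text
time_s: 11.4
eef_pos: [458.6, -24.6, 65.2]
ee_rot: [-0.0, 0.77, 0.638, 0.0]
force: [0.3, -0.9, 0.2]
grip_width: 0.002
```

Call:
servo_tool(motion=[{"dr":[0,0,0],"delta_pos":[0,0,0.012],"hand":0}])

```text
time_s: 11.52
eef_pos: [458.6, -24.6, 64.5]
ee_rot: [-0.0, 0.77, 0.638, 0.0]
force: [0.9, 0.1, 0.2]
grip_width: -0.002
```

Call:
servo_tool(motion=[{"dr":[0,0,0],"delta_pos":[0,0,0.012],"hand":0}])

```text
time_s: 11.65
eef_pos: [458.6, -24.6, 64.0]
ee_rot: [-0.0, 0.77, 0.638, 0.0]
force: [-1.4, -0.1, 2.3]
grip_width: 0.006
```

Call:
servo_tool(motion=[{"dr":[0,0,0],"delta_pos":[0,0,0.012],"hand":0}])

```text
time_s: 11.78
eef_pos: [458.6, -24.6, 63.6]
ee_rot: [-0.0, 0.77, 0.638, 0.0]
force: [-1.4, 0.7, 5.2]
grip_width: -0.003
```

Call:
servo_tool(motion=[{"dr":[0,0,0],"delta_pos":[0,0,0.012],"hand":0}])

```text
time_s: 11.9
eef_pos: [458.7, -24.6, 63.3]
ee_rot: [-0.0, 0.77, 0.638, 0.0]
force: [-2.7, 0.4, 6.9]
grip_width: -0.002
```

Stiffest so far. Continuing.

Call:
servo_tool(motion=[{"dr":[0,0,0],"delta_pos":[0,0,0.012],"hand":0}])

```text
time_s: 12.02
eef_pos: [458.7, -24.6, 63.1]
ee_rot: [-0.0, 0.77, 0.638, 0.0]
force: [-1.9, 0.6, 7.4]
grip_width: -0.002
```

Call:
servo_tool(motion=[{"dr":[0,0,0],"delta_pos":[0,0,0.012],"hand":0}])

```text
time_s: 12.15
eef_pos: [458.7, -24.6, 63.0]
ee_rot: [-0.0, 0.77, 0.638, 0.0]
force: [-3.0, 0.6, 9.1]
grip_width: -0.0
```

Call:
servo_tool(motion=[{"dr":[0,0,0],"delta_pos":[0,0,0.012],"hand":0}])

```text
time_s: 12.28
eef_pos: [458.7, -24.6, 62.8]
ee_rot: [-0.0, 0.77, 0.638, 0.0]
force: [-2.8, 1.1, 8.3]
grip_width: 0.001
```

Call:
servo_tool(motion=[{"dr":[0,0,0],"delta_pos":[0,0,0.012],"hand":0}])

```text
time_s: 12.4
eef_pos: [458.7, -24.6, 62.8]
ee_rot: [0.0, 0.77, 0.638, 0.0]
force: [-3.1, 1.3, 8.3]
grip_width: -0.002
```

Call:
servo_tool(motion=[{"dr":[0,0,0],"delta_pos":[0,0,0.012],"hand":0}])

```text
time_s: 12.52
eef_pos: [458.7, -24.6, 62.7]
ee_rot: [0.0, 0.77, 0.639, 0.0]
force: [-2.8, 0.7, 9.0]
grip_width: -0.005
```

Call:
servo_tool(motion=[{"dr":[0,0,0],"delta_pos":[0,0,0.012],"hand":0}])

```text
time_s: 12.65
eef_pos: [458.7, -24.6, 62.6]
ee_rot: [0.0, 0.77, 0.639, 0.0]
force: [-3.4, 1.0, 9.1]
grip_width: -0.001
```

Call:
servo_tool(motion=[{"dr":[0,0,0],"delta_pos":[0,0,0.017],"hand":0}])

```text
time_s: 12.78
eef_pos: [458.7, -24.6, 62.2]
ee_rot: [0.0, 0.769, 0.639, 0.0]
force: [-3.0, 1.6, 8.0]
grip_width: 0.003
```

Call:
servo_tool(motion=[{"dr":[0,0,0],"delta_pos":[0,0,0.017],"hand":0}])

```text
time_s: 12.9
eef_pos: [458.7, -24.6, 61.8]
ee_rot: [0.0, 0.769, 0.639, 0.0]
force: [-2.8, 0.2, 7.6]
grip_width: 0.006
```

Call:
servo_tool(motion=[{"dr":[0,0,0],"delta_pos":[0,0,0.015],"hand":0}])

```text
time_s: 13.02
eef_pos: [458.7, -24.6, 61.4]
ee_rot: [0.0, 0.769, 0.639, 0.0]
force: [-2.4, 0.2, 5.4]
grip_width: -0.004
```

Call:
servo_tool(motion=[{"dr":[0,0,0],"delta_pos":[0,0,0.015],"hand":0}])

```text
time_s: 13.15
eef_pos: [458.6, -24.6, 60.8]
ee_rot: [0.0, 0.769, 0.639, 0.0]
force: [-1.0, 0.6, 0.7]
grip_width: -0.001
```

Call:
servo_tool(motion=[{"dr":[0,0,0],"delta_pos":[0,0,0.01],"hand":0}])

```text
time_s: 13.28
eef_pos: [458.6, -24.6, 60.1]
ee_rot: [0.0, 0.769, 0.639, 0.0]
force: [0.2, 1.1, -0.5]
grip_width: 0.0
```

Call:
servo_tool(motion=[{"dr":[0,0,0],"delta_pos":[0,0,0.005],"hand":0}])

```text
time_s: 13.4
eef_pos: [458.6, -24.6, 59.7]
ee_rot: [0.0, 0.769, 0.639, 0.0]
force: [0.4, 0.1, 0.3]
grip_width: 0.005
```

Call:
servo_tool(motion=[{"dr":[0,0,0],"delta_pos":[0,0,-0.3],"hand":0},{"dr":[0,0,0],"delta_pos":[-0.3,0,-0.8],"hand":0.5},{"dr":[0,0,0],"delta_pos":[-0.6,0,-0.8],"hand":1},{"dr":[0,0,0],"delta_pos":[-0.6,0,-0.8],"hand":1},{"dr":[0,0,0],"delta_pos":[-0.2,0,-0.4],"hand":1},{"dr":[0,0,0],"delta_pos":[0,0,0],"hand":1},{"dr":[0,0,0],"delta_pos":[0,0,0],"hand":1}])

```text
time_s: 14.28
eef_pos: [441.8, -110.0, 217.3]
ee_rot: [-0.001, 0.769, 0.639, -0.001]
force: [0.6, 0.6, -0.5]
grip_width: 1.007
```

Run:
```python
from meas import *
togo([458.5,-24.7,67],-10.8)
im,d=capture('wrist');save('w2.png',im);W=world('wrist',d)
im,d=capture('top');save('top2.png',im);Wt=world('top',d)
for a in [(488.5,131),(473.5,53.5),(458.5,-24)]:
    print(a);fit(W,a);print('top');fit(Wt,a)
P=W.reshape(-1,3);m=(abs(P[:,0]-474)<80)&(P[:,1]>-100)&(P[:,1]<200);q=P[m]
m2=(q[:,2]>6)&(q[:,2]<14);print(cv2.minAreaRect(q[m2][:,:2].astype(np.float32)),np.median(q[m2][:,2]))
```

```text
14.275 [ 441.8 -110.   217.3] d [1.737 0.023 3.006] dr [-0.013 -0.001  0.023] F [ 0.65  0.63 -0.51] w 1.007
(488.5, 131)
cap 0
top 0
top
cap 75 [489.1 132.8] 11.1 z med/90% [58.6 60.8 61.8]
top 308 [489.5 133.4] 24.1 z med/90% [47.4 58.8 61. ]
(473.5, 53.5)
cap 567 [473.3  52.7] 11.8 z med/90% [59.9 61.1 61.7]
top 1871 [473.3  52.5] 24.0 z med/90% [49.  60.3 61.3]
top
cap 79 [473.9  54.5] 11.7 z med/90% [59.6 61.8 62.4]
top 220 [474.6  55.6] 23.5 z med/90% [48.6 60.8 62. ]
(458.5, -24)
cap 426 [458.2 -25.8] 11.6 z med/90% [57.9 59.  59.6]
top 1683 [458.4 -25.8] 23.9 z med/90% [46.7 58.1 59.1]
top
cap 10 [450.7 -21.3] 6.1 z med/90% [57.6 58.3 60.6]
top 73 [442. -25.] 15.5 z med/90% [46.4 57.2 57.9]
((464.60919189453125, 7.0784149169921875), (149.00584411621094, 80.34884643554688), 79.42486572265625) 10.407266859316678
```

View pics/w2.png

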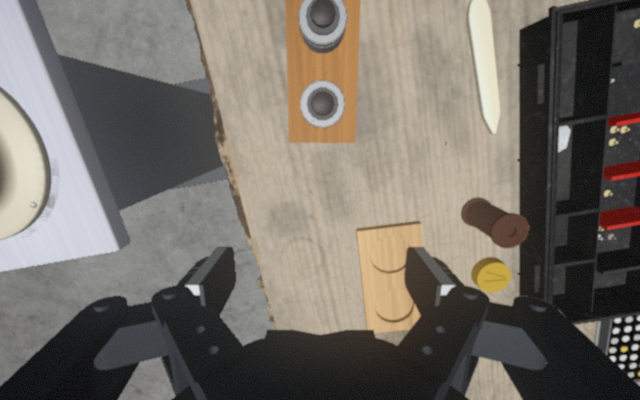

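Call:
servo_tool(motion=[{"dr":[0,0,0.02],"delta_pos":[0.5,0,0.4],"hand":1},{"dr":[0,0,0],"delta_pos":[0.6,0.02,0.6],"hand":1},{"dr":[0,0,0],"delta_pos":[0.5,0,0.5],"hand":1},{"dr":[0,0,0],"delta_pos":[0.1,0,0.2],"hand":1},{"dr":[0,0,0],"delta_pos":[0,0,0],"hand":1},{"dr":[0,0,0],"delta_pos":[0,0,0],"hand":1}])

```text
time_s: 15.12
eef_pos: [458.0, -23.2, 127.6]
ee_rot: [-0.002, 0.77, 0.639, -0.002]
force: [-0.2, -0.1, -0.8]
grip_width: 1.0
```

```bash
python3 -c "
from h import *
togo([458.6,-24.8,11],-10.8)"
```

```text
15.125 [458.  -23.2 127.6] d [-0.029  0.033  2.332] dr [-0.036 -0.001  0.016] F [-0.18 -0.13 -0.79] w 1.0
```

Call:
servo_tool(motion=[{"dr":[-0.03,0,0.01],"delta_pos":[-0.03,0.03,0.4],"hand":1},{"dr":[0,0,0],"delta_pos":[0,0,0.5],"hand":1},{"dr":[0,0,0],"delta_pos":[0,0,0.4],"hand":1},{"dr":[0,0,0],"delta_pos":[0,0,0],"hand":1}])

```text
time_s: 15.62
eef_pos: [461.3, -28.4, 64.4]
ee_rot: [0.003, 0.771, 0.636, 0.002]
force: [-0.1, -1.4, 0.2]
grip_width: 0.998
```

```bash
python3 -c "
from h import *
togo([458.6,-24.8,11],-10.8)"
```

```text
15.625 [461.3 -28.4  64.4] d [ 0.061 -0.074  1.067] dr [ 0.038  0.006 -0.014] F [-0.05 -1.45  0.2 ] w 0.998
```

Call:
servo_tool(motion=[{"dr":[0.03,0,0],"delta_pos":[0.055,-0.065,0.2],"hand":1},{"dr":[0,0,0],"delta_pos":[0,0,0.2],"hand":1},{"dr":[0,0,0],"delta_pos":[0,0,0.2],"hand":1},{"dr":[0,0,0],"delta_pos":[0,0,0.05],"hand":1}])

```text
time_s: 16.12
eef_pos: [459.9, -25.8, 32.0]
ee_rot: [0.003, 0.772, 0.636, 0.001]
force: [0.5, -0.5, -1.1]
grip_width: 1.004
```

```bash
python3 -c "
from h import *
togo([458.6,-24.8,11],-10.8)"
```

```text
16.125 [459.9 -25.8  32. ] d [ 0.016 -0.032  0.42 ] dr [ 0.03   0.01  -0.018] F [ 0.47 -0.49 -1.08] w 1.004
```

Call:
servo_tool(motion=[{"dr":[0.03,0.01,-0.01],"delta_pos":[0.015,-0.03,0.14],"hand":1},{"dr":[0,0,0],"delta_pos":[0,0,0.14],"hand":1},{"dr":[0,0,0],"delta_pos":[0,0,0.1],"hand":1},{"dr":[0,0,0],"delta_pos":[0,0,0],"hand":1}])

```text
time_s: 16.62
eef_pos: [458.6, -24.8, 11.6]
ee_rot: [-0.0, 0.771, 0.637, -0.0]
force: [-0.1, -0.4, 0.4]
grip_width: 0.999
```

```bash
python3 -c "
from h import *
togo([458.6,-24.8,11],-10.8)"
```

```text
16.625 [458.6 -24.8  11.6] d [-0.001  0.     0.012] dr [-0.003 -0.001 -0.007] F [-0.13 -0.42  0.35] w 0.999
```

Call:
servo_tool(motion=[{"dr":[0,0,0],"delta_pos":[0,0,0],"hand":0.6},{"dr":[0,0,0],"delta_pos":[0,0,0],"hand":0.4},{"dr":[0,0,0],"delta_pos":[0,0,0],"hand":0.2},{"dr":[0,0,0],"delta_pos":[0,0,0],"hand":0},{"dr":[0,0,0],"delta_pos":[0,0,0],"hand":0}], squeeze=30)

```text
time_s: 17.25
eef_pos: [458.9, -24.9, 12.1]
ee_rot: [0.0, 0.771, 0.637, 0.0]
force: [0.4, -0.1, -0.3]
grip_width: 0.555
```

```bash
python3 -c "
from h import *
togo([458.6,-24.8,11],-10.8)"
```

```text
17.25 [458.9 -24.9  12.1] d [-0.    -0.007  0.023] dr [ 0.003 -0.    -0.007] F [ 0.38 -0.09 -0.28] w 0.555
```

Call:
servo_tool(motion=[{"dr":[0,0,0],"delta_pos":[0,0,-0.1],"hand":0},{"dr":[0,0,0],"delta_pos":[0,0,-0.2],"hand":0},{"dr":[0,0,0],"delta_pos":[0,0,-0.4],"hand":0},{"dr":[0,0,0],"delta_pos":[0,0,-0.5],"hand":0},{"dr":[0,0,0],"delta_pos":[0,0,-0.2],"hand":0},{"dr":[0,0,0],"delta_pos":[0,0,0],"hand":0}], squeeze=40)

```text
time_s: 18.0
eef_pos: [458.1, -24.6, 85.3]
ee_rot: [-0.0, 0.771, 0.637, -0.0]
force: [0.3, 0.6, -2.9]
grip_width: 0.551
```

Run:
```python
from meas import *
togo([512.9,-266.3,100],-2.95)
im,d=capture('wrist');save('w3.png',im);W=world('wrist',d);np.save('w3W.npy',W)
P=W.reshape(-1,3);m=(abs(P[:,0]-513)<70)&(abs(P[:,1]+266)<110);q=P[m]
m2=(q[:,2]>8.5)&(q[:,2]<16);print(m2.sum(),cv2.minAreaRect(q[m2][:,:2].astype(np.float32)))
# pockets from top
Wt=np.load('topW.npy')
for nm,WW in (('top',Wt),('w2',None)):
    if WW is None: continue
    P=WW.reshape(-1,3);q=P[(abs(P[:,0]-513)<38)&(abs(P[:,1]+266)<76)]
    for s in (1,-1):
        r=q[(q[:,2]<8)&((q[:,1]+266)*s>0)]
        c,rad=cv2.minEnclosingCircle(r[:,:2].astype(np.float32));print(nm,s,len(r),np.round(c,1),round(rad,1),np.median(r[:,2]),r.mean(0).round(1))
```

```text
18.0 [458.1 -24.6  85.3] d [-4.541  1.988 -0.296] dr [-0.006 -0.002 -0.791] F [ 0.29  0.63 -2.93] w 0.551
652 ((546.3499755859375, -204.90798950195312), (18.931222915649414, 52.625892639160156), 37.71738052368164)
top 1 366 [ 511.  -226.7] 38.9 4.132777311483608 [ 515.5 -227.4    4.1]
top -1 360 [ 507.1 -304.6] 31.4 4.154872810760708 [ 511.  -307.6    4.1]
```

View pics/w3.png

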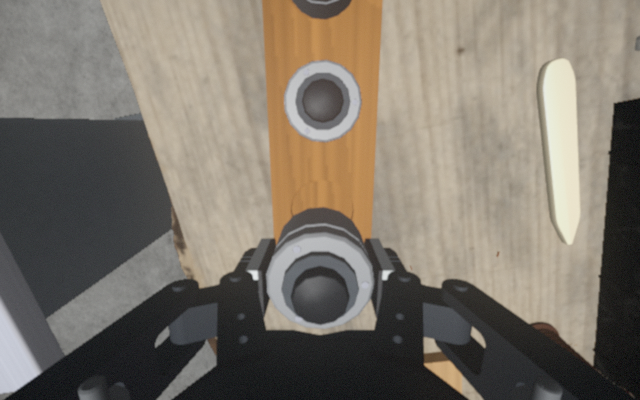

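Call:
servo_tool(motion=[{"dr":[0,0,-0.4],"delta_pos":[0,0,-0.3],"hand":0},{"dr":[0,0,-0.39],"delta_pos":[-0.3,0.1,-0.3],"hand":0},{"dr":[0,0,0],"delta_pos":[-0.7,0.1,-0.3],"hand":0},{"dr":[0,0,0],"delta_pos":[-0.9,0.2,-0.3],"hand":0},{"dr":[0,0,0],"delta_pos":[-0.9,0.2,-0.3],"hand":0},{"dr":[0,0,0],"delta_pos":[-0.9,0.2,-0.3],"hand":0},{"dr":[0,0,0],"delta_pos":[-0.9,0.2,0],"hand":0},{"dr":[0,0,0],"delta_pos":[-0.9,0.2,0],"hand":0},{"dr":[0,0,0],"delta_pos":[-0.9,0.2,0],"hand":0},{"dr":[0,0,0],"delta_pos":[-0.7,0.1,0],"hand":0},{"dr":[0,0,0],"delta_pos":[-0.3,0,0],"hand":0},{"dr":[0,0,0],"delta_pos":[0,0,0],"hand":0},{"dr":[0,0,0],"delta_pos":[0,0,0],"hand":0}])

```text
time_s: 19.68
eef_pos: [511.9, -405.5, 159.5]
ee_rot: [-0.013, 0.723, 0.691, -0.002]
force: [0.3, -0.7, -1.4]
grip_width: 0.553
```

```bash
cat > tray.py <<'E'
from meas import *
import sys
n=sys.argv[1]
togo([515,-226.3,60],-2.95)
s,x,r=pose()
im,d=capture('wrist');save(n+'.png',im);W=world('wrist',d);np.save(n+'W.npy',W)
P=W.reshape(-1,3);q=P[(abs(P[:,0]-513)<70)&(abs(P[:,1]+266)<110)]
m2=(q[:,2]>8.5)&(q[:,2]<16);print(m2.sum(),cv2.minAreaRect(q[m2][:,:2].astype(np.float32)))
q=P[(abs(P[:,0]-513)<38)&(abs(P[:,1]+266)<76)]
for sg in (1,-1):
    t=q[(q[:,2]<8)&((q[:,1]+266)*sg>0)]
    if len(t)>5: c,rad=cv2.minEnclosingCircle(t[:,:2].astype(np.float32));print('pocket',sg,len(t),np.round(c,1),round(rad,1),np.median(t[:,2]),t.mean(0).round(1))
# held switch
D=r.inv().apply(P-x)
# box top / collar / cap in tool frame: z negative behind tcp
m=(np.hypot(D[:,0],D[:,1])<23)&(D[:,2]<-25)&(D[:,2]>-60)
h=D[m];print('held',len(h),np.percentile(h[:,2],[5,50,95]).round(1))
for a,b in ((-60,-42),(-60,-28)):
    k=h[(h[:,2]>a)&(h[:,2]<b)]
    if len(k)>5: c,rad=cv2.minEnclosingCircle(k[:,:2].astype(np.float32));print((a,b),len(k),np.round(c,1),round(rad,1))
E
python3 tray.py w4
```

```text
19.675 [ 511.9 -405.5  159.5] d [ 3.553 -0.055  2.045] dr [-0.129 -0.087  0.038] F [ 0.35 -0.71 -1.45] w 0.553
8005 ((511.4935302734375, -289.42596435546875), (118.68897247314453, 84.1678695678711), 87.0196762084961)
pocket 1 1547 [ 514.6 -228.6] 27.5 4.53062751661497 [ 514.  -238.6    4.5]
pocket -1 2619 [ 506.5 -311.4] 32.4 4.483309229322458 [ 510.5 -307.8    4.5]
held 8083 [-46.3 -36.8 -31.8]
(-60, -42) 2426 [-0.4 -1.2] 12.0
(-60, -28) 7973 [0. 0.] 23.0
```

View pics/w4.png

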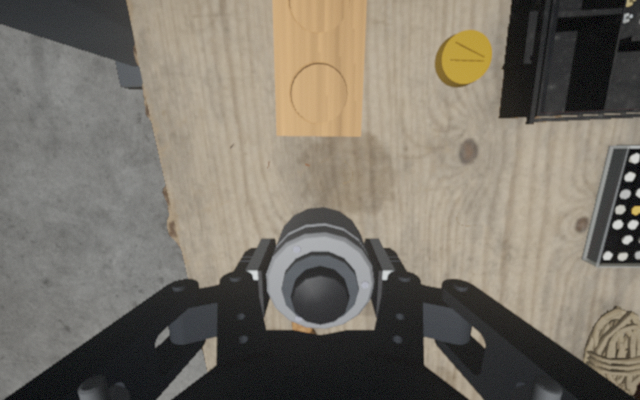

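Call:
servo_tool(motion=[{"dr":[-0.12,-0.08,0.04],"delta_pos":[0.4,0,0],"hand":0},{"dr":[0,0,0],"delta_pos":[0.7,0,0.2],"hand":0},{"dr":[0,0,0],"delta_pos":[0.8,0,0.3],"hand":0},{"dr":[0,0,0],"delta_pos":[0.8,0,0.4],"hand":0},{"dr":[0,0,0],"delta_pos":[0.6,0,0.3],"hand":0},{"dr":[0,0,0],"delta_pos":[0.2,0,0.2],"hand":0},{"dr":[0,0,0],"delta_pos":[0,0,0],"hand":0},{"dr":[0,0,0],"delta_pos":[0,0,0],"hand":0}])

```text
time_s: 20.72
eef_pos: [521.5, -220.7, 91.4]
ee_rot: [0.002, 0.723, 0.691, 0.0]
force: [0.2, 0.0, -2.2]
grip_width: 0.551
```

```bash
python3 -c "
from h import *
togo([515.4,-227.9,11.5],-2.95)"
```

```text
20.725 [ 521.5 -220.7   91.4] d [-0.145 -0.121  1.598] dr [0.022 0.015 0.031] F [ 0.18  0.03 -2.25] w 0.551
```

Call:
servo_tool(motion=[{"dr":[0.02,0.01,0.03],"delta_pos":[-0.14,-0.12,0.3],"hand":0},{"dr":[0,0,0],"delta_pos":[0,0,0.4],"hand":0},{"dr":[0,0,0],"delta_pos":[0,0,0.2],"hand":0},{"dr":[0,0,0],"delta_pos":[0,0,0],"hand":0},{"dr":[0,0,0],"delta_pos":[0,0,0],"hand":0}])

```text
time_s: 21.35
eef_pos: [514.2, -231.9, 44.5]
ee_rot: [0.001, 0.727, 0.687, -0.0]
force: [-0.6, -0.3, -2.6]
grip_width: 0.552
```

```bash
python3 -c "
from h import *
togo([515.4,-227.9,11.5],-2.95)"
```

```text
21.35 [ 514.2 -231.9   44.5] d [0.084 0.019 0.66 ] dr [ 0.008  0.013 -0.025] F [-0.64 -0.27 -2.64] w 0.552
```

Call:
servo_tool(motion=[{"dr":[0,0.01,-0.02],"delta_pos":[0.07,0.015,0.1],"hand":0},{"dr":[0,0,0],"delta_pos":[0,0,0.15],"hand":0},{"dr":[0,0,0],"delta_pos":[0,0,0.08],"hand":0},{"dr":[0,0,0],"delta_pos":[0,0,0],"hand":0}])

```text
time_s: 21.85
eef_pos: [515.6, -228.4, 27.7]
ee_rot: [0.001, 0.725, 0.689, 0.0]
force: [-0.6, 0.1, -2.6]
grip_width: 0.552
```

```bash
python3 -c "
from h import *
togo([515.4,-227.9,11.5],-2.95)"
```

```text
21.85 [ 515.6 -228.4   27.7] d [ 0.01  -0.006  0.323] dr [ 0.015  0.007 -0.001] F [-0.63  0.13 -2.59] w 0.552
```

Call:
servo_tool(motion=[{"dr":[0.01,0.005,0],"delta_pos":[0.01,-0.005,0.1],"hand":0},{"dr":[0,0,0],"delta_pos":[0,0,0.1],"hand":0},{"dr":[0,0,0],"delta_pos":[0,0,0.06],"hand":0},{"dr":[0,0,0],"delta_pos":[0,0,0.03],"hand":0}])

```text
time_s: 22.35
eef_pos: [515.5, -227.9, 12.3]
ee_rot: [0.001, 0.725, 0.689, 0.0]
force: [-0.6, 0.7, -2.4]
grip_width: 0.552
```

```bash
python3 -c "
from h import *
togo([515.4,-227.9,11.5],-2.95)"
```

```text
22.35 [ 515.5 -227.9   12.3] d [ 0.001 -0.002  0.015] dr [ 0.006  0.003 -0.002] F [-0.62  0.71 -2.39] w 0.552
```

Call:
servo_tool(motion=[{"dr":[0,0,0],"delta_pos":[0,0,0.015],"hand":0},{"dr":[0,0,0],"delta_pos":[0,0,0.01],"hand":0}])

```text
time_s: 22.6
eef_pos: [515.5, -228.0, 11.2]
ee_rot: [0.001, 0.725, 0.689, 0.0]
force: [-1.5, 0.8, 2.9]
grip_width: 0.549
```

Call:
servo_tool(motion=[{"dr":[0,0,0],"delta_pos":[0,0,0],"hand":0.7},{"dr":[0,0,0],"delta_pos":[0,0,0],"hand":0.85},{"dr":[0,0,0],"delta_pos":[0,0,0],"hand":1},{"dr":[0,0,0],"delta_pos":[0,0,0],"hand":1},{"dr":[0,0,0],"delta_pos":[0,0,-0.3],"hand":1},{"dr":[0,0,0],"delta_pos":[0,0,-0.7],"hand":1},{"dr":[0,0,0],"delta_pos":[0,0,-0.8],"hand":1},{"dr":[0,0,0],"delta_pos":[0,0,-0.5],"hand":1},{"dr":[0,0,0],"delta_pos":[0,0,0],"hand":1}])

```text
time_s: 23.72
eef_pos: [516.2, -228.5, 134.7]
ee_rot: [0.003, 0.725, 0.689, 0.001]
force: [-0.2, 0.0, -0.5]
grip_width: 1.002
```

Run:
```python
from meas import *
togo([488.4,132,11.5],-10.8)
im,d=capture('wrist');save('w5.png',im)
```

```text
23.725 [ 516.2 -228.5  134.7] d [ 7.179 -0.942  2.434] dr [0.035 0.018 0.783] F [-0.24  0.01 -0.45] w 1.002
```

View pics/w5.png

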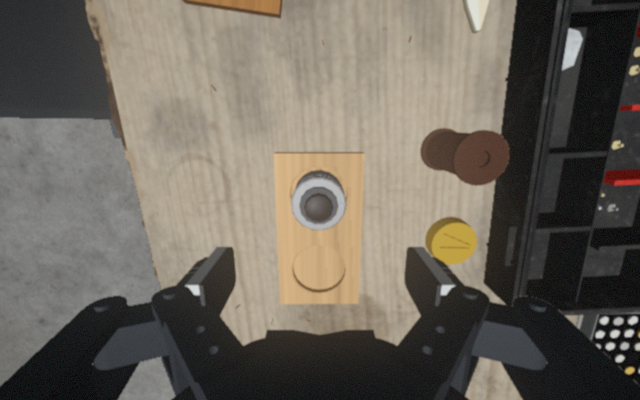

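Call:
servo_tool(motion=[{"dr":[0.03,0.02,0.39],"delta_pos":[0,0,0],"hand":1},{"dr":[0,0,0.39],"delta_pos":[0.4,-0.1,0],"hand":1},{"dr":[0,0,0],"delta_pos":[0.9,-0.25,0],"hand":1},{"dr":[0,0,0],"delta_pos":[0.9,-0.25,0],"hand":1},{"dr":[0,0,0],"delta_pos":[0.9,-0.25,0],"hand":1},{"dr":[0,0,0],"delta_pos":[0.9,-0.25,0],"hand":1},{"dr":[0,0,0],"delta_pos":[0.9,-0.25,0],"hand":1},{"dr":[0,0,0],"delta_pos":[0.9,-0.25,0],"hand":1},{"dr":[0,0,0],"delta_pos":[0.7,-0.2,0],"hand":1},{"dr":[0,0,0],"delta_pos":[0.3,-0.1,0],"hand":1},{"dr":[0,0,0],"delta_pos":[0,0,0],"hand":1},{"dr":[0,0,0],"delta_pos":[0,0,0],"hand":1}])

```text
time_s: 25.28
eef_pos: [479.5, 133.8, 123.8]
ee_rot: [-0.009, 0.773, 0.635, -0.006]
force: [0.2, -0.7, -0.2]
grip_width: 1.001
```

```bash
python3 -c "
from h import *
togo([488.4,131.9,11.5],-10.8)"
```

```text
25.275 [479.5 133.8 123.8] d [-0.008  0.231  2.241] dr [-0.124 -0.014 -0.04 ] F [ 0.18 -0.65 -0.19] w 1.001
```

Call:
servo_tool(motion=[{"dr":[-0.11,-0.01,-0.04],"delta_pos":[-0.01,0.18,0.3],"hand":1},{"dr":[0,0,0],"delta_pos":[0,0,0.4],"hand":1},{"dr":[0,0,0],"delta_pos":[0,0,0.3],"hand":1},{"dr":[0,0,0],"delta_pos":[0,0,0],"hand":1},{"dr":[0,0,0],"delta_pos":[0,0,0],"hand":1}])

```text
time_s: 25.9
eef_pos: [489.6, 127.2, 72.5]
ee_rot: [-0.0, 0.772, 0.635, -0.0]
force: [0.8, -0.7, -0.5]
grip_width: 1.001
```

```bash
python3 -c "
from h import *
togo([488.4,131.9,11.5],-10.8)"
```

```text
25.9 [489.6 127.2  72.5] d [ 0.088 -0.041  1.221] dr [-0.003 -0.002 -0.033] F [ 0.81 -0.68 -0.48] w 1.001
```

Call:
servo_tool(motion=[{"dr":[0,0,-0.03],"delta_pos":[0.08,-0.035,0.2],"hand":1},{"dr":[0,0,0],"delta_pos":[0,0,0.3],"hand":1},{"dr":[0,0,0],"delta_pos":[0,0,0.2],"hand":1},{"dr":[0,0,0],"delta_pos":[0,0,0],"hand":1}])

```text
time_s: 26.4
eef_pos: [488.7, 131.8, 35.5]
ee_rot: [-0.0, 0.77, 0.637, 0.0]
force: [-0.1, -0.8, -0.7]
grip_width: 1.002
```

```bash
python3 -c "
from h import *
togo([488.4,131.9,11.5],-10.8)"
```

```text
26.4 [488.7 131.8  35.5] d [-0.    -0.006  0.48 ] dr [ 0.001 -0.003  0.001] F [-0.05 -0.82 -0.67] w 1.002
```

Call:
servo_tool(motion=[{"dr":[0,0,0],"delta_pos":[0,-0.005,0.2],"hand":1},{"dr":[0,0,0],"delta_pos":[0,0,0.16],"hand":1},{"dr":[0,0,0],"delta_pos":[0,0,0.08],"hand":1},{"dr":[0,0,0],"delta_pos":[0,0,0],"hand":1},{"dr":[0,0,0],"delta_pos":[0,0,0],"hand":1}])

```text
time_s: 27.02
eef_pos: [488.8, 131.9, 12.3]
ee_rot: [0.0, 0.77, 0.637, 0.001]
force: [-0.1, 0.1, 0.1]
grip_width: 1.001
```

```bash
python3 -c "
from h import *
togo([488.4,131.9,11.5],-10.8)"
```

```text
27.025 [488.8 131.9  12.3] d [-0.001 -0.008  0.016] dr [ 0.005 -0.003  0.001] F [-0.1   0.06  0.12] w 1.001
```

Call:
servo_tool(motion=[{"dr":[0,0,0],"delta_pos":[0,-0.004,0],"hand":0.6},{"dr":[0,0,0],"delta_pos":[0,0,0],"hand":0.4},{"dr":[0,0,0],"delta_pos":[0,0,0],"hand":0.2},{"dr":[0,0,0],"delta_pos":[0,0,0],"hand":0},{"dr":[0,0,0],"delta_pos":[0,0,0],"hand":0}], squeeze=30)

```text
time_s: 27.65
eef_pos: [489.0, 131.9, 12.9]
ee_rot: [0.001, 0.77, 0.637, 0.001]
force: [-0.5, -0.2, 0.3]
grip_width: 0.552
```

Call:
servo_tool(motion=[{"dr":[0,0,0],"delta_pos":[0,0,-0.1],"hand":0},{"dr":[0,0,0],"delta_pos":[0,0,-0.2],"hand":0},{"dr":[0,0,0],"delta_pos":[0,0,-0.5],"hand":0},{"dr":[0,0,0],"delta_pos":[0,0,-0.7],"hand":0},{"dr":[0,0,0],"delta_pos":[0,0,-0.7],"hand":0},{"dr":[0,0,0],"delta_pos":[0,0,-0.4],"hand":0},{"dr":[0,0,0],"delta_pos":[0,0,0],"hand":0}], squeeze=40)

```text
time_s: 28.52
eef_pos: [487.4, 131.9, 148.7]
ee_rot: [-0.0, 0.77, 0.637, 0.0]
force: [0.7, -0.6, -3.1]
grip_width: 0.553
```

```bash
python3 tray.py w6; python3 -c "
from h import *
togo([510.9,-308,150],-2.95)"
```

```text
28.525 [487.4 131.9 148.7] d [-6.934  1.883  1.771] dr [ 0.001 -0.002 -0.784] F [ 0.75 -0.65 -3.06] w 0.553
0 ((0.0, 0.0), (0.0, 0.0), 0.0)
held 7941 [-45.2 -35.2 -30.2]
(-60, -42) 2310 [-0.4 -1.5] 11.9
(-60, -28) 7847 [-0. -0.] 23.0
28.575 [487.  131.8 147.7] d [-8.551  2.118 -0.049] dr [-0.009 -0.001 -0.784] F [ 0.25  0.88 -4.36] w 0.552
```

View pics/w6.png

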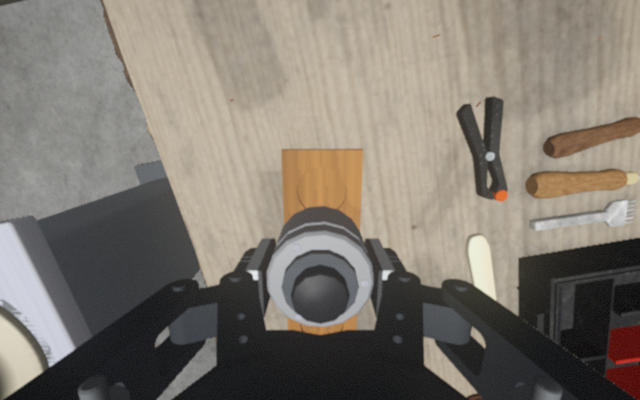

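Call:
servo_tool(motion=[{"dr":[0,0,-0.39],"delta_pos":[0,0,-0.1],"hand":0},{"dr":[0,0,-0.39],"delta_pos":[-0.4,0.1,0],"hand":0},{"dr":[0,0,0],"delta_pos":[-0.8,0.1,0],"hand":0},{"dr":[0,0,0],"delta_pos":[-0.9,0.1,0],"hand":0},{"dr":[0,0,0],"delta_pos":[-0.9,0.1,0],"hand":0},{"dr":[0,0,0],"delta_pos":[-0.9,0.1,0],"hand":0},{"dr":[0,0,0],"delta_pos":[-0.9,0.1,0],"hand":0},{"dr":[0,0,0],"delta_pos":[-0.9,0.1,0],"hand":0},{"dr":[0,0,0],"delta_pos":[-0.9,0.1,0],"hand":0},{"dr":[0,0,0],"delta_pos":[-0.9,0.1,0],"hand":0},{"dr":[0,0,0],"delta_pos":[-0.7,0,0],"hand":0},{"dr":[0,0,0],"delta_pos":[-0.3,0,0],"hand":0},{"dr":[0,0,0],"delta_pos":[0,0,0],"hand":0},{"dr":[0,0,0],"delta_pos":[0,0,0],"hand":0}])

```text
time_s: 30.32
eef_pos: [503.6, -303.9, 133.4]
ee_rot: [-0.015, 0.723, 0.691, -0.005]
force: [-1.2, 0.6, -3.1]
grip_width: 0.546
```

```bash
python3 -c "
from h import *
togo([511.3,-307.8,12],-2.95)"
```

```text
30.325 [ 503.6 -303.9  133.4] d [-0.101  0.226  2.422] dr [-0.163 -0.071  0.035] F [-1.22  0.58 -3.11] w 0.546
```

Call:
servo_tool(motion=[{"dr":[-0.16,-0.07,0.03],"delta_pos":[-0.09,0.18,0.2],"hand":0},{"dr":[0,0,0],"delta_pos":[0,0,0.3],"hand":0},{"dr":[0,0,0],"delta_pos":[0,0,0.3],"hand":0},{"dr":[0,0,0],"delta_pos":[0,0,0],"hand":0},{"dr":[0,0,0],"delta_pos":[0,0,0],"hand":0}])

```text
time_s: 30.95
eef_pos: [512.6, -304.7, 91.1]
ee_rot: [-0.001, 0.723, 0.691, -0.0]
force: [-0.4, -0.1, -3.2]
grip_width: 0.555
```

```bash
python3 -c "
from h import *
togo([511.3,-307.8,12],-2.95)"
```

```text
30.95 [ 512.6 -304.7   91.1] d [-0.066 -0.02   1.582] dr [-0.011 -0.01   0.03 ] F [-0.39 -0.06 -3.18] w 0.555
```

Call:
servo_tool(motion=[{"dr":[-0.01,-0.01,0.03],"delta_pos":[-0.06,-0.02,0.3],"hand":0},{"dr":[0,0,0],"delta_pos":[0,0,0.4],"hand":0},{"dr":[0,0,0],"delta_pos":[0,0,0.3],"hand":0},{"dr":[0,0,0],"delta_pos":[0,0,0.1],"hand":0},{"dr":[0,0,0],"delta_pos":[0,0,0],"hand":0}])

```text
time_s: 31.58
eef_pos: [511.3, -308.6, 33.4]
ee_rot: [0.001, 0.726, 0.688, -0.0]
force: [-0.2, -0.4, -2.7]
grip_width: 0.548
```

```bash
python3 -c "
from h import *
togo([511.3,-307.8,12],-2.95)"
```

```text
31.575 [ 511.3 -308.6   33.4] d [ 0.017 -0.002  0.428] dr [ 0.006  0.007 -0.008] F [-0.2  -0.42 -2.7 ] w 0.548
```

Call:
servo_tool(motion=[{"dr":[0,0,0],"delta_pos":[0.015,0,0.14],"hand":0},{"dr":[0,0,0],"delta_pos":[0,0,0.14],"hand":0},{"dr":[0,0,0],"delta_pos":[0,0,0.07],"hand":0},{"dr":[0,0,0],"delta_pos":[0,0,0.03],"hand":0},{"dr":[0,0,0],"delta_pos":[0,0,0],"hand":0}])

```text
time_s: 32.2
eef_pos: [511.9, -308.2, 14.1]
ee_rot: [0.002, 0.726, 0.688, -0.0]
force: [0.1, 0.7, -3.6]
grip_width: 0.55
```

```bash
python3 -c "
from h import *
togo([511.3,-307.8,12],-2.95)"
```

```text
32.2 [ 511.9 -308.2   14.1] d [ 0.008 -0.013  0.042] dr [ 0.014  0.014 -0.007] F [ 0.1   0.75 -3.6 ] w 0.55
```

Call:
servo_tool(motion=[{"dr":[0.01,0.01,0],"delta_pos":[0.008,-0.01,0.025],"hand":0},{"dr":[0,0,0],"delta_pos":[0,0,0.015],"hand":0},{"dr":[0,0,0],"delta_pos":[0,0,0.012],"hand":0}])

```text
time_s: 32.58
eef_pos: [511.6, -308.0, 12.0]
ee_rot: [0.001, 0.725, 0.688, 0.0]
force: [-1.0, 1.8, 2.5]
grip_width: 0.546
```

Call:
servo_tool(motion=[{"dr":[0,0,0],"delta_pos":[0,0,0],"hand":0.7},{"dr":[0,0,0],"delta_pos":[0,0,0],"hand":0.85},{"dr":[0,0,0],"delta_pos":[0,0,0],"hand":1},{"dr":[0,0,0],"delta_pos":[0,0,0],"hand":1},{"dr":[0,0,0],"delta_pos":[0,0,-0.3],"hand":1},{"dr":[0,0,0],"delta_pos":[0,0,-0.7],"hand":1},{"dr":[0,0,0],"delta_pos":[0,0,-0.9],"hand":1},{"dr":[0,0,0],"delta_pos":[-0.4,0,-0.8],"hand":1},{"dr":[0,0,0],"delta_pos":[-0.9,-0.2,-0.6],"hand":1},{"dr":[0,0,0],"delta_pos":[-0.9,-0.2,0],"hand":1},{"dr":[0,0,0],"delta_pos":[-0.4,0,0],"hand":1},{"dr":[0,0,0],"delta_pos":[0,0,0],"hand":1},{"dr":[0,0,0],"delta_pos":[0,0,0],"hand":1}])

```text
time_s: 34.2
eef_pos: [484.5, -439.3, 193.3]
ee_rot: [0.006, 0.725, 0.689, -0.0]
force: [0.8, -0.6, -0.0]
grip_width: 1.001
```

Run:
```python
from meas import *
togo([515,-226.3,60],-2.95)
im,d=capture('wrist');save('w7.png',im);W=world('wrist',d)
it,d=capture('top');save('top7.png',it);Wt=world('top',d)
for a in [(514.8,-227),(511,-307),(473.5,53.5)]:
    print(a);
    for n,w in (('wrist',W),('top',Wt)):
        print(n);fit(w,a)
for n,w in (('wrist',W),('top',Wt)):
    P=w.reshape(-1,3);q=P[(abs(P[:,0]-513)<70)&(abs(P[:,1]+266)<110)]
    m2=(q[:,2]>9)&(q[:,2]<15);print(n,cv2.minAreaRect(q[m2][:,:2].astype(np.float32)))
```

```text
34.2 [ 484.5 -439.3  193.3] d [4.308 0.37  2.632] dr [0.048 0.05  0.004] F [ 0.82 -0.63 -0.03] w 1.001
(514.8, -227)
wrist
cap 0
top 0
top
cap 59 [ 514.5 -226.4] 11.3 z med/90% [57.  58.6 60.3]
top 293 [ 514.2 -226.4] 23.8 z med/90% [46.4 57.  58.6]
(511, -307)
wrist
cap 590 [ 510.2 -308.6] 11.6 z med/90% [57.6 58.9 59.7]
top 2292 [ 510.3 -308.6] 23.9 z med/90% [45.9 57.8 59. ]
top
cap 67 [ 510.3 -306.4] 11.7 z med/90% [57.4 59.6 61. ]
top 294 [ 510.6 -305.6] 23.9 z med/90% [46.5 57.7 59.7]
(473.5, 53.5)
wrist
cap 0
top 0
top
cap 76 [474.2  54.9] 11.6 z med/90% [59.1 61.1 62.7]
top 311 [473.9  54.8] 23.9 z med/90% [47.5 59.6 61.3]
wrist ((510.8047790527344, -303.3613586425781), (90.2475814819336, 84.20867156982422), 87.1797103881836)
top ((512.8801879882812, -266.4835510253906), (159.92324829101562, 84.43403625488281), 87.15862274169922)
```

View pics/w7.png

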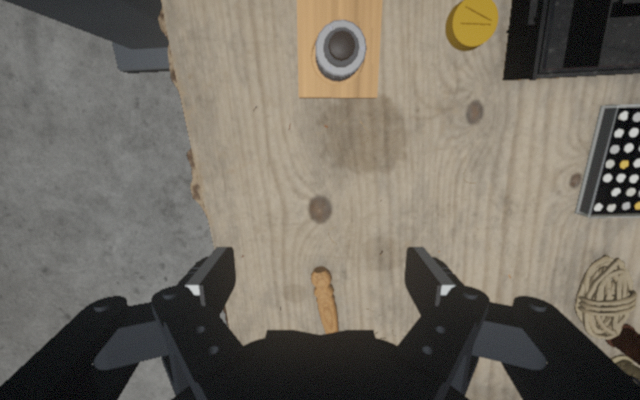

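View pics/top7.png

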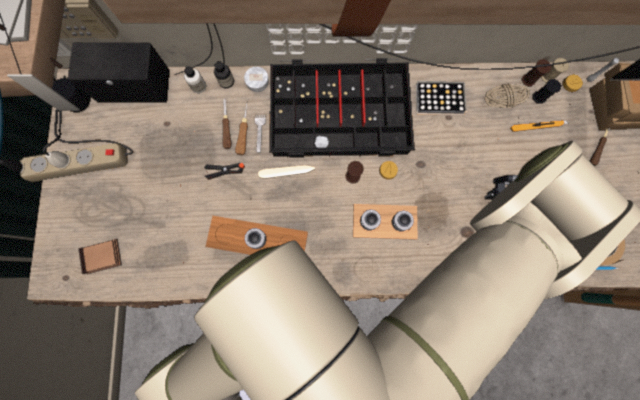

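```bash
python3 -c "
from rig import ticket,ctrl
print(ctrl.sense()['dq'].round(3)); print(ticket.finish_job())"
```

```text
[ 0.003  0.005  0.001  0.    -0.    -0.001]
the job is handed in; nothing more can be done
None
```

I pressed all three caps in, moved the right-nest switch to the tray's left pocket and the left-nest switch to its right pocket, and handed the job in at about 34 s of the 72 s allowed.

- **Forces felt:** the left switch peaked at about 3 N (easiest), the middle at about 6 N and the right at about 9 N (hardest). The highest force I read on any cap was about 9 N, well under the 18 N limit. I read it only at the end of each small step.
- **Caps:** right after pressing, every cap sat 5.4–6.1 mm lower than before. In the last picture they were still in, measured from the top camera.
- **Placing:** both moved switches sit within about 1 mm of the pocket centres in the top camera. They touched down at the expected floor height, so they look upright and flat.
- **Left alone:** the middle switch is still in its nest within 1 mm of where it started. The bystanders look unmoved in the last top picture, and the gripper is clear of everything.
- **Disagreement:** the wrist and top cameras differ by about 2 mm in y, both at the rack and at the tray. Measured within either camera, the right-pocket switch was centred to about 1 mm. The left-pocket switch was out of the wrist camera's view at the end, so only the top camera confirms it.

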